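# Find the push light that still clicks and keep it

### The arm

A 6-joint arm with a two-finger parallel gripper is mounted at the origin on the work surface. World frame = base frame: x ahead of the robot, y to its left, z up, the work surface at z = 0. Lengths are in m, angles in rad, forces in N, time in s.
With the tool pointing down it reaches from about 0.35 to 0.975 m from the base axis. Payload 4.9 kg.
Tool frame: the origin (TCP) lies midway between the tips of the shut fingers; the grasp point (between the pads) lies 19 mm behind it; z points along the fingers, y is the line along which they close (so a half turn about z gives the same grasp; the last joint's range is limited). The gripper opens to 85 mm and grips with 20 to 120 N. Pads are 22 mm wide; open, the fingers measure 114 mm over their backs; the gripper's body (76 mm by 85 mm) begins 54 mm behind the grasp point. The pads swing forward as they close: fully open they stand 13 mm farther back than shut.
Start: joints at [-1.243, 0.053, 1.613, -0, 1.476, -0.119], TCP at [0.27, -0.564, 0.231] pointing down, gripper open.
Joint ranges: [-3.01, 3.01], [-1.01, 2.22], [0.06, 2.58], [-1.02, 4.17], [0.09, 2.62], [-3.14, 3.14]. Speed limits (rad/s): [2.57, 2.57, 3.14, 3.14, 3.14, 3.14].

### API

Orientations are given as [roll, pitch, yaw] about the fixed x, y, z axes, in that order (R = Rz(yaw) Ry(pitch) Rx(roll)).
In Python, from cell import arm gives the robot as it stands.
- The arm moves only by the tool drive_tool, never from a script. Its argument "steps" is a list of rows, each a list of 6 numbers: the shift along the tool's x, y, z in cm, then the turn, a rotation vector about the tool's x, y, z in degrees. In form: [[tx, ty, tz, ax, ay, az], ...]. A call has 1 to 8 rows; each row shifts and turns the commanded pose from where the row before left it, along the tool's axes as they then stand; what a row does not reach is not made up. A row lasts 1/12 s, in which the tool goes at most 41.7 mm and 7.16 degrees, less where a joint would pass 70% of its speed; a pose out of reach is approached as far as the arm can. A call with a gripper value outside its range is refused whole. "grip" is the closure, from -1 (fully open) to 1 (shut), set as the call begins (left out, the last holds). The fingers move at their own pace and stop on an object; "force" is the grip in N (left out, the last holds). Time passes only in rows, so rows that do not move let the fingers close. It gives the time, the measured TCP pose, the force, the opening and the grip force at its end, in the units of the state.
- arm.state(): the state, without advancing time (a new reading comes with each control period).
- arm.grab_frame(name): name is "scene" or "top" or "wrist"; returns a dict with "pixels" (480x640x3 uint8, red, green, blue), "range_z" (480x640 float32, m along the optical axis (not along the pixel's ray), 0 where there is no reading), "K" (3x3 intrinsics, pixels), "D" ([k1, k2, p1, p2, k3] as OpenCV has them; the pictures are not rectified), "R" (3x3) and "t" (3): a world point X has camera coordinates R X + t. Camera axes: x right, y down, z forward; pixel columns grow to the right and rows downward; lengths in m; the calibration is good to about 2 mm. A picture is of the moment at which its call begins.
- arm.close_job(): hands the job in; it is judged then, once.
Trained networks look in the newest picture that a camera, given by its name, has taken for a name from the list of things; names that differ only in an ending like _2 or _b are one class to them, and where a whole thing is asked for, a point or a joint stands for the part that bears it (a point fixed in the world has none). Each returns a list of dicts, best first, with "confidence" (0 to 1); they miss things now and then, are a little off and sometimes report something else, mostly with a low value. They report only what shows in the picture. A call takes as long as a camera call. They do not tell look-alikes from the thing itself.
- arm.recognise(camera, name): "rect" ([left, top, right, bottom] in pixels, round what is visible of it).
- arm.tip_of(camera, name): "location" ([column, row] in pixels: a listed point, or the origin of a listed thing).
The state is a dict: "time_s": time; "joints": joint angles; "joint_vel": joint speeds; "joint_torque": joint torques, N m; "position": TCP position; "orientation": TCP orientation; "contact_force": force on the tool from outside, world axes, zero at the start; "moment": the same for the moment, N m; "opening": opening from 0.0 (shut) to 1.0 (fully open); "finger_force": force on a finger pad.
Only numpy, scipy, OpenCV 4.12 (cv2) and the standard library are available. Lean on these libraries where they do the work, as an engineer would, in place of code of your own. Each camera call takes 0.05 s, during which the arm holds its last target. There are 200 camera calls.

### The job

Four look-alike battery push lights, batteries out, lie on the cork mat, and the switch of only one still works. Where they lie, press their caps slowly and gently, never leaning hard on a cap that is down, until you feel one snap over and give way under the finger (a dud stays soft to the stop); then set that light the right way up on the clear part of the round tray, leaving the duds where they lie and the things on the tray untouched.

Things in the scene. Friction and masses are not known exactly. Their poses are not given: they have to be found in the camera images.
- mat: Flat square cork mat, 230 mm a side, 4 mm thick, fixed on the console; origin at the centre of its underside. Four push lights, alike to the eye, stand loose on it two by two, one at each of the four places listed next. Which place has the good light (good_light in the rules; the rest are dud_1 to dud_3) changes every time and shows only in the feel of its cap.
- near_right (a point): Point on the mat's top face at its middle -60 mm in x, -60 mm in y (mat's axes). A push light stands here, its axis within 5 mm of the point: round white housing 58 mm across, 18 mm high, out of which a slightly domed cap (the lens), 47 mm across, stands up to 28 mm above the mat's top; about 100 g.
- near_left (a point): The place at the mat's -x, +y (-60, +60 mm); a push light like the others stands here. Every cap slides straight down 6 mm to its stop and springs back up. Pressed on beyond the stop its force climbs by about 7 N a mm, and more than 15 N harms the lens.
- far_right (a point): The place at the mat's +x, -y (+60, -60 mm); a push light like the others stands here. Feel of the good light: the force climbs to about 5.5 N in the first 1.3 mm, then the cap gives way and the force falls steadily to about 2 N at 4.5 mm down, and rises again over the last 1.5 mm to about 7 N at the stop. It counts as snapped when more than 2.2 mm down.
- far_left (a point): The place at the mat's +x, +y (+60, +60 mm); a push light like the others stands here. Feel of a dud: the force only rises, evenly or quickly at first and then hardly at all, to 5 to 6.5 N at the stop; it never falls on the way down.
- tray: Round wooden tray, 330 mm across, fixed on the console; origin at the centre of its underside. Its cork floor is 8 mm above the console, 300 mm across, inside a rim 9 mm thick that stands 18 mm above the console. The half towards the tray's -x is clear.
- tray_clear (a point): Point on the tray's cork floor in the middle of its clear part, 65 mm along the tray's -x from its centre.
- bowl: Pale green ceramic bowl, 112 mm across, 48 mm high, standing loose on the tray; origin at the centre of its underside.
- coin_box: Black plastic coin box with a ribbed twist cap, 49 mm across, 53 mm high, standing loose on the tray; origin at the centre of its underside.
- thimble: Steel thimble, 21 mm across, 23 mm high, standing loose on the tray; origin at the centre of its underside.
- key_ring: Steel ring 34 mm across with one flat key that reaches 65 mm along its +x from the ring's centre, lying loose on the tray, 5 mm high; origin at the ring's centre, underside.
There are look-alikes about, which are no part of the job. Leave any pink or turquoise look-alike of the bowl alone. Of the things that look like the coin_box, the smaller one is meant.

How it is judged:
On the way:
1. The cap of the light that works is pressed past its snap (2.2 mm) while the light lies at its place on the mat (z of good_light_cap in the frame of good_light below -0.0022 m and distance of good_light from where it was at the start of the episode below 0.02 m), for 0.05 s.
At the end, for the whole second after the job is handed in: The light whose cap snaps, felt by pressing it at its place, lies upright and flat on the tray's cork floor, still and let go, clear of the rim; the duds lie within 25 mm of where they started; the things on the tray stand within 15 mm of where they stood; no cap ever took more than 15 N (horizontal distance between good_light and tray below 0.12 m and z of good_light in the frame of tray between 0.005 and 0.011 m and angle between good_light's own z axis and vertical below 0.1 rad and linear speed of good_light below 0.02 m/s and distance of each of dud_1, dud_2, dud_3 from where it was at the start of the episode below 0.025 m and distance of each of bowl, coin_box, thimble, key_ring from where it was at the start of the episode below 0.015 m and angle between each of bowl, coin_box, thimble, key_ring's own z axis and vertical below 0.2 rad); the robot touches nothing.
It fails at once if A cap is pressed with more than 15 N (contact force between anything else and good_light_cap above 15 N or contact force between anything else and dud_1_cap above 15 N or contact force between anything else and dud_2_cap above 15 N or contact force between anything else and dud_3_cap above 15 N).
It fails at once if A dud is moved more than 25 mm from where it lay (distance of any of dud_1, dud_2, dud_3 from where it was at the start of the episode above 0.025 m).
It fails at once if Something on the tray is pushed more than 15 mm (distance of any of bowl, coin_box, thimble, key_ring from where it was at the start of the episode above 0.015 m).
It also fails if it takes over 72 s, if anything falls off the work surface, if the arm or the gripper's body presses on something with over 40 N, if the wrist force passes 120 N, or if a joint passes its speed limit or range.

## Working session

There is one attempt and no reset: what is moved stays moved. The work goes in short steps, Python scripts to look and compute and a tool call to move; the robot and the scene stay as the last step left them, time stands still between calls to the robot, and variables do not carry over. Pictures are saved under pics/ and viewed, at most 10 in all, crops included, and the job is handed in when it is done.

Besides the shell and the picture viewer there is one more tool, called after "Request:" by a JSON object that holds its "op" and its "data". drive_tool: Moves the arm, as the interface text tells. Its arguments: {"type":"object","properties":{"steps":{"type":"array","items":{"type":"array","items":{"type":"number"}}},"grip":{"type":"number"},"force":{"type":"number"}},"required":["steps"]}

```bash
mkdir -p pics; ls; python3 - <<'E'
from cell import arm
import cv2,numpy as np,pickle
s=arm.state();print({k:np.round(v,3) for k,v in s.items()})
for n in("scene","top"):
    f=arm.grab_frame(n);pickle.dump(f,open(n+'.pkl','wb'))
    cv2.imwrite(f'pics/{n}1.png',f['pixels'][:,:,::-1]);print(n,f['K'].round(1).tolist(),f['D'],(-f['R'].T@f['t']).round(3))
    for o in("mat","near_right","near_left","far_right","far_left","tray","tray_clear","bowl","coin_box","thimble","key_ring"):
        print(o,[(np.round(d['location']).tolist(),round(d['confidence'],2)) for d in arm.tip_of(n,o)[:4]])
E
```

```text
pics
{'time_s': np.float64(0.0), 'joints': array([-1.243,  0.053,  1.614, -0.   ,  1.476, -0.119]), 'joint_vel': array([-0.   , -0.001,  0.   , -0.   , -0.001, -0.001]), 'joint_torque': array([-1.0000e-03, -3.9368e+01, -3.7018e+01, -0.0000e+00,  7.0000e-03,
        0.0000e+00]), 'position': array([ 0.27 , -0.563,  0.23 ]), 'orientation': array([-3.14 , -0.   ,  0.447]), 'contact_force': array([ 0.74 , -0.58 ,  0.001]), 'moment': array([-0.056, -0.003,  0.014]), 'finger_force': np.float64(0.0), 'opening': np.float64(0.997)}
scene [[493.5, 0.0, 315.8], [0.0, 493.5, 248.0], [0.0, 0.0, 1.0]] [-0.0597578  0.         0.         0.         0.       ] [1.251 0.188 0.646]
mat [([208.0, 248.0], 0.76)]
near_right [([192.0, 224.0], 0.81)]
near_left [([248.0, 230.0], 0.64)]
far_right [([166.0, 261.0], 0.93), ([359.0, 262.0], 0.62), ([359.0, 240.0], 0.53)]
far_left [([220.0, 269.0], 0.58)]
tray []
tray_clear [([402.0, 286.0], 0.63), ([423.0, 241.0], 0.55)]
bowl [([320.0, 393.0], 0.78), ([228.0, 373.0], 0.78), ([398.0, 288.0], 0.55)]
coin_box [([356.0, 261.0], 0.93), ([278.0, 182.0], 0.79)]
thimble []
key_ring [([468.0, 279.0], 0.72)]
top [[527.6, 0.0, 320.0], [0.0, 527.6, 232.0], [0.0, 0.0, 1.0]] [-0.05121669  0.          0.          0.          0.        ] [0.46  0.053 0.906]
mat [([450.0, 250.0], 0.59)]
near_right [([482.0, 284.0], 0.95)]
near_left [([413.0, 278.0], 0.76)]
far_right [([488.0, 221.0], 0.9)]
far_left [([417.0, 215.0], 0.84)]
tray [([220.0, 264.0], 0.75)]
tray_clear [([198.0, 297.0], 0.8)]
bowl [([373.0, 95.0], 0.97), ([216.0, 265.0], 0.74), ([286.0, 91.0], 0.64), ([280.0, 294.0], 0.36)]
coin_box [([273.0, 250.0], 0.93), ([403.0, 388.0], 0.73)]
thimble [([283.0, 301.0], 0.56)]
key_ring [([150.0, 238.0], 0.56)]
```

View pics/top1.png

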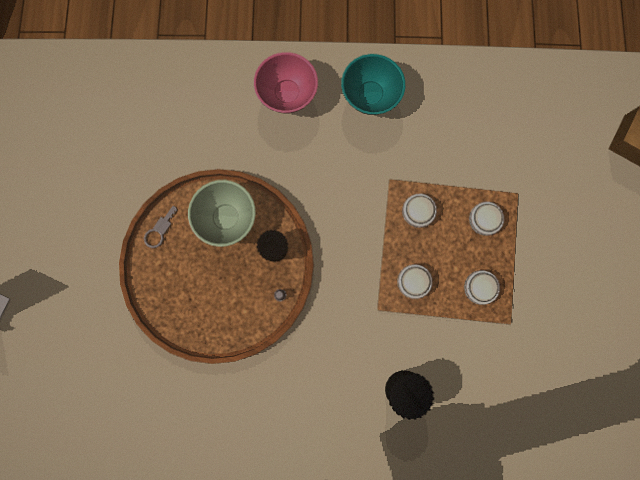

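View pics/scene1.png

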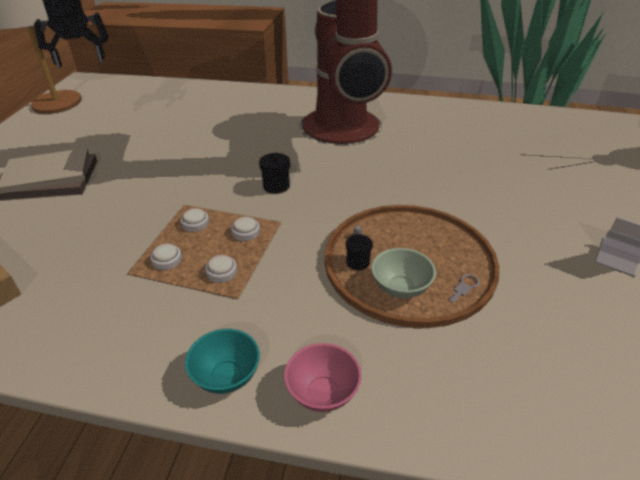

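```bash
cat > h.py <<'E'
import cv2,numpy as np,pickle
def ray(f,uv):
    p=cv2.undistortPoints(np.float64([[uv]]),f['K'],f['D'] if not isinstance(f['D'],list) else np.array(f['D']))[0,0]
    return f['R'].T@np.array([p[0],p[1],1]), -f['R'].T@f['t']
def onz(f,uv,z):
    d,c=ray(f,uv); return c+d*(z-c[2])/d[2]
def cloud(f):
    H,W=f['range_z'].shape; v,u=np.mgrid[:H,:W]
    p=cv2.undistortPoints(np.stack([u,v],-1).reshape(-1,1,2).astype(float),f['K'],np.array(f['D'])).reshape(H,W,2)
    z=f['range_z'].astype(float); P=np.dstack([p*z[...,None],z])
    return (P-f['t'])@f['R']
E
python3 - <<'E'
from h import *
f=pickle.load(open('top.pkl','rb'));C=cloud(f);px=f['pixels']
for n,uv in dict(nr=(482,284),nl=(413,278),fr=(488,221),fl=(417,215)).items():
    c=onz(f,uv,.025)
    m=(np.hypot(C[...,0]-c[0],C[...,1]-c[1])<.045)&(f['range_z']>0)
    P=C[m];h=P[P[:,2]>.0265];h2=P[P[:,2]>.013]
    print(n,c.round(4),len(h),cv2.minEnclosingCircle(h[:,:2].astype(np.float32)),cv2.minEnclosingCircle(h2[:,:2].astype(np.float32)),np.percentile(P[:,2],[5,50,95,99]).round(4))
for uv in((220,264),(198,297),(260,360),(450,250)): print(uv,onz(f,uv,.008).round(3),C[uv[1],uv[0]].round(4))
E
```

```text
nr [ 0.5056 -0.2271  0.025 ] 577 ((0.5011625289916992, -0.22937077283859253), 0.023558933287858963) ((0.5011597871780396, -0.22892768681049347), 0.029086222872138023) [0.0028 0.007  0.0331 0.0346]
nl [ 0.514  -0.1107  0.025 ] 606 ((0.5091160535812378, -0.11411779373884201), 0.026846831664443016) ((0.5099802613258362, -0.11420783400535583), 0.029411684721708298) [0.0029 0.007  0.0333 0.0347]
fr [ 0.613  -0.2405  0.025 ] 526 ((0.6183264255523682, -0.23973169922828674), 0.023332547396421432) ((0.6194738745689392, -0.24064138531684875), 0.029149707406759262) [0.0027 0.0067 0.0329 0.0344]
fl [ 0.6211 -0.1185  0.025 ] 554 ((0.6302503347396851, -0.12328945100307465), 0.02356402762234211) ((0.6314838528633118, -0.12335214018821716), 0.029463157057762146) [0.0027 0.0069 0.0331 0.0347]
(220, 264) [0.533 0.216 0.008] [0.5334 0.2157 0.0073]
(198, 297) [0.477 0.251 0.008] [0.4768 0.2503 0.0092]
(260, 360) [0.374 0.142 0.008] [0.3739 0.1429 0.0032]
(450, 250) [ 0.564 -0.178  0.008] [ 0.5644 -0.179   0.0053]
```

The top view shows the tray centred near (217,265), with the pale green bowl at (222,213), the small coin box at (272,246), the thimble at (280,295) and the keys at (160,228). Its lower-left half is clear.

The lights are at (420,210), (487,218), (415,281) and (482,287). The pink and turquoise bowls and the larger black box at (410,395) lie off the tray. The scene view agrees.

The four axes measure about 120 mm apart and the housing radii come out at 29 mm, which matches. I'll shut the gripper and move over near_right.

Request:
{"op": "drive_tool", "data": {"steps": [[3.4, -1.95, 1.2, 0, 0, 0], [3.4, -1.95, 1.2, 0, 0, 0], [3.4, -1.95, 1.2, 0, 0, 0], [3.4, -1.95, 1.2, 0, 0, 0], [3.4, -1.95, 1.2, 0, 0, 0], [3.4, -1.95, 1.2, 0, 0, 0], [3.4, -1.95, 1.2, 0, 0, 0], [3.4, -1.95, 1.2, 0, 0, 0]], "grip": 1, "force": 30}}

```text
time_s: 1.87
position: [0.4487, -0.3038, 0.1351]
orientation: [3.141, -0.0, 0.447]
contact_force: [0.5, -0.5, -0.2]
opening: -0.002
finger_force: 0.0
```

```bash
cat >> h.py <<'E'
T=dict(nr=(.5012,-.2292),nl=(.5098,-.1142),fr=(.619,-.2402),fl=(.631,-.1233))
def go(arm,x,y,z):
    from scipy.spatial.transform import Rotation as Ro
    s=arm.state();R=Ro.from_euler('xyz',s['orientation']).as_matrix()
    print('t',round(s['time_s'],2),'pos',np.round(s['position'],4),'op',round(s['opening'],3),'shift cm',(R.T@(np.array([x,y,z])-s['position'])*100).round(2),'F',np.round(s['contact_force'],2))
E
python3 - <<'E'
from cell import arm
from h import *
go(arm,*T['nr'],.04)
f=pickle.load(open('top.pkl','rb'))
print(onz(f,(217,265),.018),onz(f,(198,297),.008))
E
```

```text
t 1.87 pos [ 0.4487 -0.3038  0.1351] op -0.002 shift cm [ 7.95 -4.47  9.51] F [ 0.47 -0.54 -0.19]
[0.53078862 0.21876808 0.018     ] [0.47679697 0.25053393 0.008     ]
```

Request:
{"op": "drive_tool", "data": {"steps": [[2.7, -1.5, 3.0, 0, 0, 0], [2.7, -1.5, 3.0, 0, 0, 0], [2.55, -1.45, 2.5, 0, 0, 0], [0, 0, 0.5, 0, 0, 0], [0, 0, 0, 0, 0, 0], [0, 0, 0, 0, 0, 0]]}}

```text
time_s: 2.37
position: [0.4993, -0.2329, 0.0475]
orientation: [3.141, 0.0, 0.447]
contact_force: [-0.6, 0.0, 0.3]
opening: 0.001
finger_force: 0.0
```

```bash
python3 -c "
from cell import arm
from h import *
go(arm,*T['nr'],.034)"
```

```text
t 2.37 pos [ 0.4993 -0.2329  0.0475] op 0.001 shift cm [ 0.33 -0.25  1.35] F [-0.63  0.05  0.29]
```

Request:
{"op": "drive_tool", "data": {"steps": [[0.33, -0.25, 0.7, 0, 0, 0], [0, 0, 0.65, 0, 0, 0], [0, 0, 0, 0, 0, 0], [0, 0, 0, 0, 0, 0]]}}

```text
time_s: 2.7
position: [0.5008, -0.2294, 0.0337]
orientation: [-3.142, 0.0, 0.446]
contact_force: [-0.6, -0.3, -0.4]
opening: -0.0
finger_force: 0.0
```

Request:
{"op": "drive_tool", "data": {"steps": [[0, 0, 0.05, 0, 0, 0], [0, 0, 0.05, 0, 0, 0], [0, 0, 0.05, 0, 0, 0], [0, 0, 0, 0, 0, 0]]}}

```text
time_s: 3.03
position: [0.5012, -0.229, 0.0324]
orientation: [3.141, -0.0, 0.447]
contact_force: [0.6, -0.2, 0.4]
opening: 0.001
finger_force: 0.0
```

Request:
{"op": "drive_tool", "data": {"steps": [[0, 0, 0.05, 0, 0, 0], [0, 0, 0.05, 0, 0, 0], [0, 0, 0, 0, 0, 0]]}}

```text
time_s: 3.28
position: [0.5013, -0.229, 0.0314]
orientation: [3.141, -0.0, 0.447]
contact_force: [-0.1, -0.0, 1.1]
opening: 0.003
finger_force: 0.8
```

Contact comes at about z = 0.032, as expected. I'll keep going in 0.5 mm steps.

Request:
{"op": "drive_tool", "data": {"steps": [[0, 0, 0.05, 0, 0, 0], [0, 0, 0, 0, 0, 0]]}}

```text
time_s: 3.45
position: [0.5012, -0.229, 0.0309]
orientation: [3.141, 0.0, 0.447]
contact_force: [-0.5, -0.5, 3.4]
opening: 0.002
finger_force: 1.1
```

Request:
{"op": "drive_tool", "data": {"steps": [[0, 0, 0.05, 0, 0, 0], [0, 0, 0, 0, 0, 0]]}}

```text
time_s: 3.62
position: [0.5012, -0.229, 0.0304]
orientation: [3.141, -0.0, 0.447]
contact_force: [-0.2, -0.0, 3.0]
opening: 0.001
finger_force: 1.4
```

Request:
{"op": "drive_tool", "data": {"steps": [[0, 0, 0.05, 0, 0, 0], [0, 0, 0, 0, 0, 0]]}}

```text
time_s: 3.78
position: [0.5013, -0.229, 0.0299]
orientation: [3.141, -0.0, 0.447]
contact_force: [0.3, 0.1, 3.5]
opening: -0.003
finger_force: 1.5
```

Request:
{"op": "drive_tool", "data": {"steps": [[0, 0, 0.05, 0, 0, 0], [0, 0, 0.05, 0, 0, 0], [0, 0, 0, 0, 0, 0]]}}

```text
time_s: 4.03
position: [0.5012, -0.229, 0.0288]
orientation: [3.141, -0.0, 0.447]
contact_force: [-1.0, -0.6, 4.0]
opening: -0.004
finger_force: 1.7
```

Request:
{"op": "drive_tool", "data": {"steps": [[0, 0, 0.05, 0, 0, 0], [0, 0, 0.05, 0, 0, 0], [0, 0, 0, 0, 0, 0]]}}

```text
time_s: 4.28
position: [0.5013, -0.229, 0.0278]
orientation: [3.141, -0.0, 0.447]
contact_force: [-1.1, -0.2, 4.2]
opening: 0.001
finger_force: 1.9
```

The force only rose, so near_right is a dud. Next is near_left.

Request:
{"op": "drive_tool", "data": {"steps": [[0, 0, -1.0, 0, 0, 0], [0, 0, -1.0, 0, 0, 0], [1.43, -2.49, 0, 0, 0, 0], [1.43, -2.49, 0, 0, 0, 0], [1.43, -2.49, 0, 0, 0, 0], [1.43, -2.49, 0, 0, 0, 0], [0, 0, 0.4, 0, 0, 0], [0, 0, 0.4, 0, 0, 0]]}}

```text
time_s: 4.95
position: [0.5101, -0.1134, 0.0403]
orientation: [3.141, -0.001, 0.449]
contact_force: [0.1, -0.2, 0.1]
opening: -0.001
finger_force: 0.0
```

Request:
{"op": "drive_tool", "data": {"steps": [[0, 0, 0.4, 0, 0, 0], [0, 0, 0.2, 0, 0, 0], [0, 0, 0, 0, 0, 0]]}}

```text
time_s: 5.2
position: [0.5091, -0.1151, 0.033]
orientation: [-3.141, 0.001, 0.445]
contact_force: [-1.4, 1.0, 0.5]
opening: 0.0
finger_force: 0.0
```

Request:
{"op": "drive_tool", "data": {"steps": [[0, 0, 0.05, 0, 0, 0], [0, 0, 0.05, 0, 0, 0], [0, 0, 0.05, 0, 0, 0], [0, 0, 0, 0, 0, 0]]}}

```text
time_s: 5.53
position: [0.5097, -0.1147, 0.0323]
orientation: [3.142, -0.0, 0.446]
contact_force: [-0.0, -0.5, -0.2]
opening: 0.002
finger_force: 0.0
```

Request:
{"op": "drive_tool", "data": {"steps": [[0, 0, 0.05, 0, 0, 0], [0, 0, 0.05, 0, 0, 0], [0, 0, 0, 0, 0, 0]]}}

```text
time_s: 5.78
position: [0.5098, -0.1145, 0.0314]
orientation: [3.141, -0.0, 0.447]
contact_force: [-0.0, -1.0, 1.1]
opening: 0.001
finger_force: 0.5
```

Request:
{"op": "drive_tool", "data": {"steps": [[0, 0, 0.05, 0, 0, 0], [0, 0, 0, 0, 0, 0]]}}

```text
time_s: 5.95
position: [0.5099, -0.1145, 0.0309]
orientation: [3.141, -0.0, 0.447]
contact_force: [-1.3, -0.4, 1.0]
opening: 0.001
finger_force: 0.7
```

Request:
{"op": "drive_tool", "data": {"steps": [[0, 0, 0.05, 0, 0, 0], [0, 0, 0, 0, 0, 0]]}}

```text
time_s: 6.12
position: [0.5099, -0.1145, 0.0304]
orientation: [3.141, -0.0, 0.447]
contact_force: [-0.5, -1.0, 2.0]
opening: 0.0
finger_force: 1.0
```

Request:
{"op": "drive_tool", "data": {"steps": [[0, 0, 0.05, 0, 0, 0], [0, 0, 0.05, 0, 0, 0], [0, 0, 0, 0, 0, 0]]}}

```text
time_s: 6.37
position: [0.5099, -0.1145, 0.0294]
orientation: [3.141, -0.0, 0.447]
contact_force: [-0.8, -1.0, 2.5]
opening: -0.004
finger_force: 1.4
```

Request:
{"op": "drive_tool", "data": {"steps": [[0, 0, 0.05, 0, 0, 0], [0, 0, 0.05, 0, 0, 0], [0, 0, 0, 0, 0, 0]]}}

```text
time_s: 6.62
position: [0.5099, -0.1145, 0.0284]
orientation: [3.141, -0.0, 0.447]
contact_force: [-0.7, -1.3, 3.9]
opening: -0.001
finger_force: 1.9
```

near_left is an even rise, so it's a dud too. Next is far_left.

Request:
{"op": "drive_tool", "data": {"steps": [[0, 0, -1.0, 0, 0, 0], [0, 0, -1.0, 0, 0, 0], [2.64, 1.51, 0, 0, 0, 0], [2.64, 1.51, 0, 0, 0, 0], [2.64, 1.51, 0, 0, 0, 0], [2.64, 1.51, 0, 0, 0, 0], [0, 0, 0.4, 0, 0, 0], [0, 0, 0.4, 0, 0, 0]]}}

```text
time_s: 7.28
position: [0.6324, -0.1231, 0.0409]
orientation: [3.141, -0.001, 0.447]
contact_force: [0.1, -0.7, 0.5]
opening: -0.001
finger_force: 0.0
```

Request:
{"op": "drive_tool", "data": {"steps": [[0, 0, 0.4, 0, 0, 0], [0, 0, 0.2, 0, 0, 0], [0, 0, 0, 0, 0, 0]]}}

```text
time_s: 7.53
position: [0.6292, -0.1227, 0.0332]
orientation: [-3.14, 0.002, 0.447]
contact_force: [-0.1, 0.0, 0.6]
opening: 0.0
finger_force: 0.0
```

Request:
{"op": "drive_tool", "data": {"steps": [[0, 0, 0.05, 0, 0, 0], [0, 0, 0.05, 0, 0, 0], [0, 0, 0.05, 0, 0, 0], [0, 0, 0, 0, 0, 0]]}}

```text
time_s: 7.87
position: [0.631, -0.1232, 0.033]
orientation: [3.141, -0.0, 0.447]
contact_force: [0.5, -0.1, -0.2]
opening: -0.002
finger_force: 0.0
```

Request:
{"op": "drive_tool", "data": {"steps": [[0, 0, 0.05, 0, 0, 0], [0, 0, 0.05, 0, 0, 0], [0, 0, 0, 0, 0, 0]]}}

```text
time_s: 8.12
position: [0.6312, -0.1232, 0.0318]
orientation: [3.141, -0.0, 0.447]
contact_force: [0.4, -0.2, 0.1]
opening: 0.002
finger_force: 0.3
```

Request:
{"op": "drive_tool", "data": {"steps": [[0, 0, 0.05, 0, 0, 0], [0, 0, 0, 0, 0, 0]]}}

```text
time_s: 8.28
position: [0.6312, -0.1232, 0.0314]
orientation: [3.141, -0.0, 0.447]
contact_force: [-1.0, 0.2, 0.4]
opening: -0.002
finger_force: 0.5
```

Request:
{"op": "drive_tool", "data": {"steps": [[0, 0, 0.05, 0, 0, 0], [0, 0, 0, 0, 0, 0]]}}

```text
time_s: 8.45
position: [0.6311, -0.1233, 0.0308]
orientation: [3.141, -0.0, 0.447]
contact_force: [0.3, -0.3, 0.9]
opening: 0.0
finger_force: 0.6
```

Request:
{"op": "drive_tool", "data": {"steps": [[0, 0, 0.05, 0, 0, 0], [0, 0, 0, 0, 0, 0]]}}

```text
time_s: 8.62
position: [0.6312, -0.1232, 0.0303]
orientation: [3.141, -0.0, 0.447]
contact_force: [-0.0, 0.5, 1.6]
opening: 0.003
finger_force: 0.8
```

Request:
{"op": "drive_tool", "data": {"steps": [[0, 0, 0.05, 0, 0, 0], [0, 0, 0.05, 0, 0, 0], [0, 0, 0, 0, 0, 0]]}}

```text
time_s: 8.87
position: [0.6311, -0.1232, 0.0293]
orientation: [3.141, -0.0, 0.447]
contact_force: [0.4, 0.1, 3.2]
opening: 0.002
finger_force: 1.2
```

far_left is another even rise, so a dud. Now far_right.

Request:
{"op": "drive_tool", "data": {"steps": [[0, 0, -1.0, 0, 0, 0], [0, 0, -1.0, 0, 0, 0], [-1.54, 2.5, 0, 0, 0, 0], [-1.54, 2.5, 0, 0, 0, 0], [-1.54, 2.5, 0, 0, 0, 0], [-1.54, 2.5, 0, 0, 0, 0], [0, 0, 0.4, 0, 0, 0], [0, 0, 0.4, 0, 0, 0]]}}

```text
time_s: 9.53
position: [0.6191, -0.2417, 0.0425]
orientation: [3.14, -0.001, 0.444]
contact_force: [-0.6, 0.3, 0.4]
opening: 0.001
finger_force: 0.0
```

Request:
{"op": "drive_tool", "data": {"steps": [[0, 0, 0.4, 0, 0, 0], [0, 0, 0.3, 0, 0, 0], [0, 0, 0, 0, 0, 0]]}}

```text
time_s: 9.78
position: [0.6181, -0.2384, 0.033]
orientation: [-3.14, 0.001, 0.448]
contact_force: [0.4, 0.1, 0.0]
opening: -0.0
finger_force: 0.0
```

Request:
{"op": "drive_tool", "data": {"steps": [[0, 0, 0.05, 0, 0, 0], [0, 0, 0.05, 0, 0, 0], [0, 0, 0.05, 0, 0, 0], [0, 0, 0, 0, 0, 0]]}}

```text
time_s: 10.12
position: [0.6188, -0.2397, 0.0328]
orientation: [3.141, -0.0, 0.447]
contact_force: [0.3, -1.2, -0.1]
opening: 0.002
finger_force: 0.0
```

Request:
{"op": "drive_tool", "data": {"steps": [[0, 0, 0.05, 0, 0, 0], [0, 0, 0, 0, 0, 0]]}}

```text
time_s: 10.28
position: [0.6187, -0.24, 0.0323]
orientation: [3.142, -0.0, 0.447]
contact_force: [-0.1, 0.2, -0.4]
opening: -0.001
finger_force: 0.0
```

Request:
{"op": "drive_tool", "data": {"steps": [[0, 0, 0.05, 0, 0, 0], [0, 0, 0, 0, 0, 0]]}}

```text
time_s: 10.45
position: [0.6188, -0.24, 0.032]
orientation: [3.142, -0.0, 0.447]
contact_force: [-0.1, -0.2, 1.8]
opening: -0.001
finger_force: 0.6
```

Request:
{"op": "drive_tool", "data": {"steps": [[0, 0, 0.05, 0, 0, 0], [0, 0, 0, 0, 0, 0]]}}

```text
time_s: 10.62
position: [0.6188, -0.2401, 0.0316]
orientation: [3.142, -0.0, 0.447]
contact_force: [-2.1, 0.3, 2.3]
opening: -0.001
finger_force: 1.5
```

Request:
{"op": "drive_tool", "data": {"steps": [[0, 0, 0.05, 0, 0, 0], [0, 0, 0.05, 0, 0, 0], [0, 0, 0, 0, 0, 0]]}}

```text
time_s: 10.87
position: [0.6188, -0.2401, 0.0307]
orientation: [3.141, -0.0, 0.447]
contact_force: [-2.0, 0.6, 4.8]
opening: -0.004
finger_force: 2.7
```

Request:
{"op": "drive_tool", "data": {"steps": [[0, 0, 0.05, 0, 0, 0], [0, 0, 0.05, 0, 0, 0], [0, 0, 0, 0, 0, 0]]}}

```text
time_s: 11.12
position: [0.6187, -0.2401, 0.0295]
orientation: [3.141, 0.0, 0.447]
contact_force: [-1.5, 0.3, 4.3]
opening: -0.002
finger_force: 2.2
```

The force peaked at 1.3 mm and is falling. I'll go 1.5 mm further to confirm the snap.

Request:
{"op": "drive_tool", "data": {"steps": [[0, 0, 0.05, 0, 0, 0], [0, 0, 0.05, 0, 0, 0], [0, 0, 0.05, 0, 0, 0], [0, 0, 0, 0, 0, 0], [0, 0, 0, 0, 0, 0]]}}

```text
time_s: 11.53
position: [0.6187, -0.24, 0.0275]
orientation: [3.141, -0.0, 0.447]
contact_force: [0.3, -1.3, 2.8]
opening: -0.001
finger_force: 1.2
```

Request:
{"op": "drive_tool", "data": {"steps": [[0, 0, -2.0, 0, 0, 0], [0, 0, -3.0, 0, 0, 0], [0, 0, -3.0, 0, 0, 0], [0, 0, 0, 0, 0, 0], [0, 0, 0, 0, 0, 0], [0, 0, 0, 0, 0, 0]], "grip": -1}}

```text
time_s: 12.03
position: [0.6184, -0.2398, 0.107]
orientation: [-3.141, 0.0, 0.447]
contact_force: [0.3, 0.2, -1.4]
opening: 0.847
finger_force: 0.0
```

```bash
python3 - <<'E'
from cell import arm
from h import *
go(arm,*T['fr'],.004)
f=arm.grab_frame('wrist');C=cloud(f)
cv2.imwrite('pics/w1.png',f['pixels'][:,:,::-1])
x,y=T['fr']
m=(np.hypot(C[...,0]-x,C[...,1]-y)<.045)&(f['range_z']>0)&(C[...,2]<.05)
P=C[m];
for zl in(.013,.026):
    h=P[P[:,2]>zl]; print(zl,len(h),len(h) and cv2.minEnclosingCircle(h[:,:2].astype(np.float32)))
E
```

```text
t 12.03 pos [ 0.6184 -0.2398  0.107 ] op 0.847 shift cm [ 0.04  0.07 10.3 ] F [ 0.33  0.18 -1.37]
0.013 6416 ((0.6210101246833801, -0.23986025154590607), 0.02909751608967781)
0.026 4256 ((0.6209025979042053, -0.2400374412536621), 0.023463919758796692)
```

The force fell to 2.8 N at about 4.7 mm, so far_right is the good light. Now I'll grip its housing.

Request:
{"op": "drive_tool", "data": {"steps": [[0.1, 0.1, 2.5, 0, 0, 0], [0, 0, 2.5, 0, 0, 0], [0, 0, 2.0, 0, 0, 0], [0, 0, 1.5, 0, 0, 0], [0, 0, 1.0, 0, 0, 0], [0, 0, 0.7, 0, 0, 0], [0, 0, 0, 0, 0, 0], [0, 0, 0, 0, 0, 0]]}}

```text
time_s: 12.75
position: [0.6203, -0.2406, 0.006]
orientation: [3.141, -0.0, 0.447]
contact_force: [0.6, -0.9, -0.1]
opening: 1.0
finger_force: 0.0
```

Request:
{"op": "drive_tool", "data": {"steps": [[0, 0, 0, 0, 0, 0], [0, 0, 0, 0, 0, 0], [0, 0, 0, 0, 0, 0], [0, 0, 0, 0, 0, 0], [0, 0, 0, 0, 0, 0], [0, 0, 0, 0, 0, 0], [0, 0, 0, 0, 0, 0]], "grip": 1, "force": 25}}

```text
time_s: 13.33
position: [0.6212, -0.2411, 0.0077]
orientation: [3.139, -0.002, 0.447]
contact_force: [-0.5, 0.4, 5.5]
opening: 0.659
finger_force: 27.4
```

Request:
{"op": "drive_tool", "data": {"steps": [[0, 0, -0.5, 0, 0, 0], [0, 0, -1.5, 0, 0, 0], [0, 0, -3.0, 0, 0, 0], [0, 0, -3.0, 0, 0, 0], [0, 0, -3.0, 0, 0, 0], [0, 0, -3.0, 0, 0, 0], [0, 0, 0, 0, 0, 0]]}}

```text
time_s: 13.92
position: [0.6238, -0.2424, 0.1553]
orientation: [3.131, -0.008, 0.447]
contact_force: [1.7, -1.0, 0.6]
opening: 0.66
finger_force: 27.2
```

Request:
{"op": "drive_tool", "data": {"steps": [[0.25, -1.5, 0, 0, 0, 0], [0.59, -3.6, 0, 0, 0, 0], [0.59, -3.6, 0, 0, 0, 0], [0.59, -3.6, 0, 0, 0, 0], [0.59, -3.6, 0, 0, 0, 0], [0.59, -3.6, 0, 0, 0, 0], [0.59, -3.6, 0, 0, 0, 0], [0.59, -3.6, 0, 0, 0, 0]]}}

```text
time_s: 14.58
position: [0.5418, 0.0214, 0.1442]
orientation: [-3.14, 0.002, 0.447]
contact_force: [1.1, -0.5, -0.8]
opening: 0.662
finger_force: 27.2
```

```bash
python3 -c "
from cell import arm
from h import *
go(arm,.477,.2505,.03);print(arm.state()['finger_force'])"
```

```text
t 14.58 pos [0.5418 0.0214 0.1442] op 0.662 shift cm [  4.08 -23.44  11.45] F [ 1.14 -0.48 -0.83]
27.190818563103676
```

Request:
{"op": "drive_tool", "data": {"steps": [[0.61, -3.5, 0, 0, 0, 0], [0.61, -3.5, 0, 0, 0, 0], [0.61, -3.5, 0, 0, 0, 0], [0.61, -3.5, 0, 0, 0, 0], [0.61, -3.5, 0, 0, 0, 0], [0.5, -2.94, 0, 0, 0, 0], [0.25, -1.5, 0, 0, 0, 0], [0, 0, 0, 0, 0, 0]]}}

```text
time_s: 15.25
position: [0.4809, 0.2362, 0.1442]
orientation: [-3.14, 0.003, 0.451]
contact_force: [0.1, -0.3, -0.9]
opening: 0.659
finger_force: 27.2
```

Request:
{"op": "drive_tool", "data": {"steps": [[0, 0, 3.0, 0, 0, 0], [0, 0, 3.0, 0, 0, 0], [0, 0, 3.0, 0, 0, 0], [0, 0, 1.0, 0, 0, 0], [0, 0, 0, 0, 0, 0], [0, 0, 0, 0, 0, 0], [0, 0, 0, 0, 0, 0]]}}

```text
time_s: 15.83
position: [0.485, 0.2337, 0.0477]
orientation: [3.141, -0.003, 0.446]
contact_force: [-0.3, -0.9, -1.3]
opening: 0.657
finger_force: 27.3
```

```bash
python3 -c "
from cell import arm
from h import *
go(arm,.477,.2505,.0125)
f=arm.grab_frame('wrist');cv2.imwrite('pics/w2.png',f['pixels'][:,:,::-1])"
```

```text
t 15.83 pos [0.485  0.2337 0.0477] op 0.657 shift cm [-0.01 -1.86  3.52] F [-0.25 -0.88 -1.32]
```

View pics/w2.png

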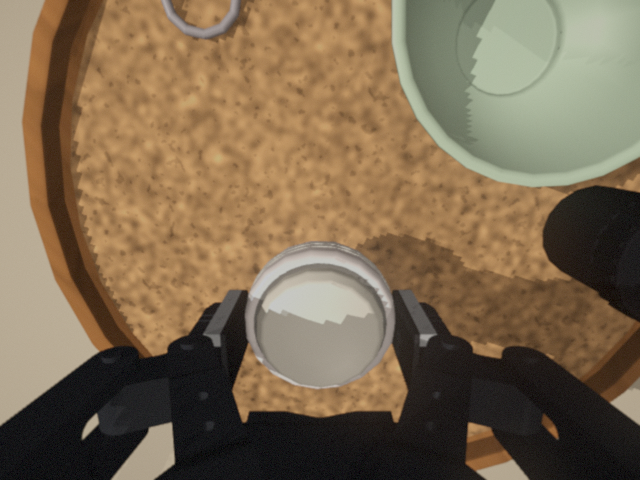

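The light is held level at (320,315). The clear floor is below it, with the coin box at (600,240) and the bowl at the upper right, both well away. I'll move out a little and lower slowly.

Request:
{"op": "drive_tool", "data": {"steps": [[0, -1.0, 0.5, 0, 0, 0], [0, -0.86, 0.5, 0, 0, 0], [0, 0, 0.8, 0, 0, 0], [0, 0, 0.6, 0, 0, 0], [0, 0, 0.4, 0, 0, 0], [0, 0, 0.2, 0, 0, 0], [0, 0, 0, 0, 0, 0], [0, 0, 0, 0, 0, 0]]}}

```text
time_s: 16.55
position: [0.4756, 0.2501, 0.0155]
orientation: [-3.142, 0.0, 0.447]
contact_force: [-0.8, -0.7, -0.3]
opening: 0.655
finger_force: 27.3
```

Request:
{"op": "drive_tool", "data": {"steps": [[0, 0, 0.1, 0, 0, 0], [0, 0, 0.1, 0, 0, 0], [0, 0, 0, 0, 0, 0], [0, 0, 0, 0, 0, 0]]}}

```text
time_s: 16.88
position: [0.4757, 0.2503, 0.0139]
orientation: [3.142, -0.0, 0.447]
contact_force: [-0.2, 0.3, -0.8]
opening: 0.658
finger_force: 27.3
```

Request:
{"op": "drive_tool", "data": {"steps": [[0, 0, 0.1, 0, 0, 0], [0, 0, 0, 0, 0, 0], [0, 0, 0, 0, 0, 0]]}}

```text
time_s: 17.13
position: [0.4756, 0.2503, 0.0127]
orientation: [-3.142, 0.0, 0.447]
contact_force: [-0.2, -0.5, -1.7]
opening: 0.656
finger_force: 27.3
```

Request:
{"op": "drive_tool", "data": {"steps": [[0, 0, 0.1, 0, 0, 0], [0, 0, 0, 0, 0, 0], [0, 0, 0, 0, 0, 0]]}}

```text
time_s: 17.38
position: [0.4756, 0.2503, 0.0117]
orientation: [-3.142, 0.0, 0.447]
contact_force: [1.4, -0.5, -1.1]
opening: 0.658
finger_force: 27.3
```

Request:
{"op": "drive_tool", "data": {"steps": [[0, 0, 0.1, 0, 0, 0], [0, 0, 0, 0, 0, 0], [0, 0, 0, 0, 0, 0]]}}

```text
time_s: 17.63
position: [0.4757, 0.2504, 0.0116]
orientation: [3.141, 0.001, 0.447]
contact_force: [-2.9, -0.2, 5.3]
opening: 0.658
finger_force: 27.9
```

The light is touching the floor, so I'll release it and back off.

Request:
{"op": "drive_tool", "data": {"steps": [[0, 0, 0, 0, 0, 0], [0, 0, 0, 0, 0, 0], [0, 0, 0, 0, 0, 0], [0, 0, 0, 0, 0, 0], [0, 0, 0, 0, 0, 0], [0, 0, 0, 0, 0, 0]], "grip": -1}}

```text
time_s: 18.13
position: [0.4756, 0.2503, 0.0107]
orientation: [-3.142, 0.0, 0.447]
contact_force: [-0.0, 0.0, -0.0]
opening: 1.002
finger_force: 0.0
```

Request:
{"op": "drive_tool", "data": {"steps": [[0, 0, -1.0, 0, 0, 0], [0, 0, -3.0, 0, 0, 0], [0, 0, -3.5, 0, 0, 0], [0, 0, -3.5, 0, 0, 0], [0, 0, -3.5, 0, 0, 0], [0, 0, -3.5, 0, 0, 0], [0, 0, 0, 0, 0, 0], [0, 0, 0, 0, 0, 0]]}}

```text
time_s: 18.8
position: [0.4774, 0.251, 0.195]
orientation: [3.141, -0.007, 0.447]
contact_force: [-0.1, -0.2, -0.6]
opening: 1.0
finger_force: 0.0
```

```bash
python3 - <<'E'
from cell import arm
from h import *
go(arm,.477,.2505,.03)
f=arm.grab_frame('wrist');C=cloud(f)
m=(np.hypot(C[...,0]-.476,C[...,1]-.25)<.045)&(f['range_z']>0)&(C[...,2]<.06)
P=C[m]
for zl in(.017,.030):
    h=P[P[:,2]>zl]; print(zl,len(h),cv2.minEnclosingCircle(h[:,:2].astype(np.float32)),h[:,2].max())
A=f['pixels'];B=arm.grab_frame('top')['pixels']
cv2.imwrite('pics/end.png',np.hstack([cv2.resize(A,(400,300)),cv2.resize(B,(400,300))])[:,:,::-1])
E
```

```text
t 18.8 pos [0.4774 0.251  0.195 ] op 1.0 shift cm [-1.80e-01  1.00e-02  1.65e+01] F [-0.08 -0.16 -0.58]
0.017 3611 ((0.4760403335094452, 0.25097960233688354), 0.02905307151377201) 0.038666697564210185
0.03 2376 ((0.47592008113861084, 0.2509239912033081), 0.023365145549178123) 0.038666697564210185
```

View pics/end.png

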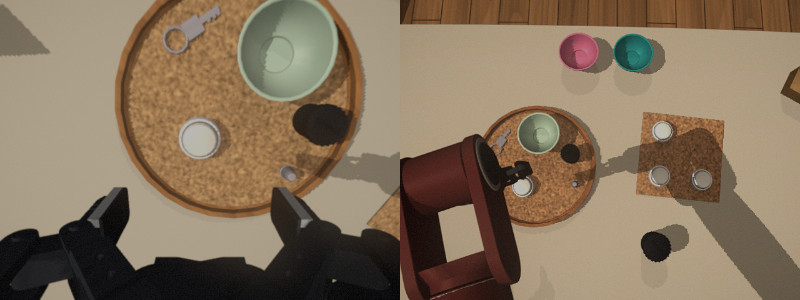

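The light lies flat at (200,138) in the left half, on the clear floor, with its cap top about 36 to 38 mm high. The bowl, coin box, thimble and keys are in place, and three duds remain on the mat. I'm handing the job in.

```bash
python3 -c "
from cell import arm
print(arm.close_job())"
```

```text
the job is handed in; nothing more can be done
None
```

The far_right light was the one that snapped; it now stands upright on the clear part of the tray, the duds and tray items look undisturbed, and the job is handed in, though no verdict came back.

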